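Stage flight-controller boards for the tester

TASK

Raise the board tester's stiff-hinged cover until it stands open at about 60 degrees from closed and leave it there, and draw every circuit board up out of the white slotted rack and stand it in a free pocket of the grey foam carrier, pushed fully down to the pocket's floor. When the cover is set and all the boards are loaded, push the carrier across the bench, without lifting it, so that it rests squarely inside the white tape outline. Leave the other things on the bench where they are.

Things in the scene. Friction and masses are not known exactly. Their poses are not given: they have to be found in the camera images.
- tester: Board tester, a grey fixed box 170 (x) x 200 (y) x 50 mm high with a white hinged cover on top. Origin: centre of its underside; front faces -x of its frame.
- cover (a joint): Angle of the tester's white cover, rad: 0 = closed, 1.047 = raised 60 degrees, at most 1.9. The cover is a plate 170 x 200 x 14 mm, stiff: it stays where it is left. The hinge runs along the tester's y at its far (+x) edge.
- cover_handle (a point): Middle of the cover's handle, a round steel bar 10 mm thick running along the tester's y, 110 mm free length between two 8 mm arms, held 42 mm in front of the cover's front edge (37 mm free gap behind the bar). With the cover shut the bar is 59 mm above the bench, nothing under it. 212 mm from the hinge axis. Its frame turns with the cover.
- cover_hinge (a point): Point on the cover's hinge axis, at the middle of its length, 55 mm above the bench. Its frame turns with the cover (x from handle to hinge, y along the axis); the handle's centre is at x = -212, z = 4 mm in this frame.
- rack: White fixed slotted rack 76 (x) x 148 (y) x 36 mm high. Origin: centre of its underside. Four slots run across it along x, at y = -54, -18, 18, 54 mm, each 11 mm wide and 68 mm long; slot floor 8 mm above the underside.
- board0: Flight-controller board on an aluminium heat plate: a stiff flat plate 60 mm wide x 8 mm thick x 70 mm tall, 60 g, standing on edge in a slot of the rack with 42 mm of it showing above the rack. Origin: middle of its lower edge; x = its width, y = its thickness, z = up to its top edge at z = 70 mm. Two to four of the four boards are present.
- board1: Flight-controller board on an aluminium heat plate: a stiff flat plate 60 mm wide x 8 mm thick x 70 mm tall, 60 g, standing on edge in a slot of the rack with 42 mm of it showing above the rack. Origin: middle of its lower edge; x = its width, y = its thickness, z = up to its top edge at z = 70 mm. Two to four of the four boards are present.
- board2: Flight-controller board on an aluminium heat plate: a stiff flat plate 60 mm wide x 8 mm thick x 70 mm tall, 60 g, standing on edge in a slot of the rack with 42 mm of it showing above the rack. Origin: middle of its lower edge; x = its width, y = its thickness, z = up to its top edge at z = 70 mm. Two to four of the four boards are present.
- board3: Flight-controller board on an aluminium heat plate: a stiff flat plate 60 mm wide x 8 mm thick x 70 mm tall, 60 g, standing on edge in a slot of the rack with 42 mm of it showing above the rack. Origin: middle of its lower edge; x = its width, y = its thickness, z = up to its top edge at z = 70 mm. Two to four of the four boards are present.
- carrier: Grey foam board carrier, loose, 92 (x) x 148 (y) x 40 mm high, 0.45 kg. Origin: centre of its underside. Four pockets open at the top at y = -54, -18, 18, 54 mm, each 16 mm (y) x 72 mm (x); pocket floor 8 mm above the underside. A board stands in a pocket with its thickness along the carrier's y and 38 mm of it showing; it may lean a little.
- spot: White tape outline stuck flat on the bench, inner size 142 (x) x 198 (y) mm. Origin: its centre, on the bench; the carrier's long (y) side goes along its y, either way round.
- bin: Bystander: blue open parts bin 100 x 150 x 55 mm. Origin: centre of its underside.
- driver: Bystander: screwdriver 190 mm long lying on the bench.
- rotor_arm: Bystander: white drone arm 190 mm long, 20 mm high, with a motor at one end, lying on the bench.
- bottle: Bystander: small bottle, 44 mm across, 110 mm tall. Origin: centre of its underside.
There are look-alikes about, which are no part of the job. What is shaped like the board1 but orange, purple or red is not meant.

How it is judged (in metres and radians):
On the way, in this order (a step that is already met when the one before it is completed fails the run):
1. the cover stands at about 60 degrees and every board stands in the carrier (in any order) (z of each of board0, board1, board2, board3 in the frame of carrier below 0.02 m and x of board0 in the frame of carrier between -0.03 and 0.03 m and y of board0 in the frame of carrier between -0.07 and 0.07 m and angle between each of board0, board1, board2, board3's own z axis and vertical below 0.35 rad and x of board1 in the frame of carrier between -0.03 and 0.03 m and y of board1 in the frame of carrier between -0.07 and 0.07 m and x of board2 in the frame of carrier between -0.03 and 0.03 m and y of board2 in the frame of carrier between -0.07 and 0.07 m and x of board3 in the frame of carrier between -0.03 and 0.03 m and y of board3 in the frame of carrier between -0.07 and 0.07 m and value of joint cover between 0.925 and 1.17 rad), for 0.2 s.
2. the loaded carrier has been pushed into the tape outline (x of carrier in the frame of spot between -0.027 and 0.027 m and y of carrier in the frame of spot between -0.027 and 0.027 m and angle between the y axis of carrier and the y axis of spot, either way round below 0.3 rad and height (world z) of carrier below 0.006 m and z of each of board0, board1, board2, board3 in the frame of carrier below 0.02 m and x of board0 in the frame of carrier between -0.03 and 0.03 m and y of board0 in the frame of carrier between -0.07 and 0.07 m and angle between each of board0, board1, board2, board3's own z axis and vertical below 0.35 rad and x of board1 in the frame of carrier between -0.03 and 0.03 m and y of board1 in the frame of carrier between -0.07 and 0.07 m and x of board2 in the frame of carrier between -0.03 and 0.03 m and y of board2 in the frame of carrier between -0.07 and 0.07 m and x of board3 in the frame of carrier between -0.03 and 0.03 m and y of board3 in the frame of carrier between -0.07 and 0.07 m), for 0.2 s.
At the end, for the whole second after the job is handed in: Cover at 60 degrees +-7; every board present in a carrier pocket, its foot within 12 mm of the pocket floor, leaning < 0.35 rad; carrier flat on the bench, centre within 27 mm of the outline's centre along each of its axes, turned < 0.3 rad from it; all at rest (all of step 2 and value of joint cover between 0.925 and 1.17 rad and linear speed of carrier below 0.01 m/s and linear speed of each of board0, board1, board2, board3 below 0.02 m/s and velocity of joint cover below 0.03 rad/s); the robot touches nothing.
It fails at once if the bin is shifted more than 30 mm (distance of bin from where it was at the start of the episode above 0.03 m).
It fails at once if the driver is shifted more than 30 mm (distance of driver from where it was at the start of the episode above 0.03 m).
It fails at once if the rotor arm is shifted more than 30 mm (distance of rotor_arm from where it was at the start of the episode above 0.03 m).
It fails at once if the bottle is shifted more than 30 mm (distance of bottle from where it was at the start of the episode above 0.03 m).
It fails at once if the carrier is lifted more than 25 mm off the bench (height (world z) of carrier above 0.025 m).
Of board0, board1, board2, board3 only 2 to 4 are there at a start; the rules pass over those that are not, and their reading is None.
At some moment in a run one of carrier may be knocked a few centimetres aside while the robot is not near it.
It also fails if it takes over 210 s, if anything falls off the work surface, if the arm or the gripper's body presses on something with over 40 N, if the wrist force passes 120 N, or if a joint passes its speed limit or range.

ROBOT

A 6-joint arm with a two-finger parallel gripper is mounted at the origin on the work surface. World frame = base frame: x ahead of the robot, y to its left, z up, the work surface at z = 0. Lengths are in mm, angles in rad, forces in N, time in s.
With the tool pointing down it reaches from about 300 to 775 mm from the base axis. Payload 14.6 kg.
Tool frame: the origin (TCP) lies midway between the tips of the shut fingers; the grasp point (between the pads) lies 19 mm behind it (manip.grasp_offset is the distance from the TCP to the grasp point, in mm); z points along the fingers, y is the line along which they close (so a half turn about z gives the same grasp; the last joint's range is limited). The gripper opens to 94 mm and grips with 3 to 60 N. Pads are 16 mm wide; open, the fingers measure 119 mm over their backs; the gripper's body (75 mm by 177 mm) begins 78 mm behind the grasp point.
Start: joints at [-1.319, 0.3, 1.521, -0, 1.321, -0.067], TCP at [172.378, -522.279, 205.446] pointing down, gripper open.
Joint ranges: [-3.03, 3.03], [-0.79, 2.21], [0.23, 2.52], [-1.04, 4.18], [0, 3.07], [-2.55, 2.55]. Speed limits (rad/s): [2.22, 2.22, 2.57, 3.14, 3.14, 3.14].

INTERFACE

Orientations are given as [roll, pitch, yaw] about the fixed x, y, z axes, in that order (R = Rz(yaw) Ry(pitch) Rx(roll)).
In Python, from cell import manip, viewer gives the robot as it stands. The module is installed in compiled form; this text tells all that it offers.
- The arm moves only by the tool move_arm, never from a script. Its argument "moves" is a list of rows, each a list of 4 numbers: the shift along the tool's x, y, z in m, then the turn about the tool's z in rad. A call has 1 to 12 rows; each row is the pose to reach, as a shift and turn from the pose commanded when the call began, along the tool's axes at that moment; what a row does not reach only later rows make up. A row lasts 1/10 s, in which the tool goes at most 50 mm and 8.59 degrees, less where a joint would pass 70% of its speed; a pose out of reach is approached as far as the arm can. A call with a gripper value outside its range is refused whole. "jaw" is the finger opening in m, from 0 to 0.094, set as the call begins (left out, the last holds). The fingers move at their own pace and stop on an object; "squeeze" is the grip in N (left out, the last holds). Time passes only in rows, so rows that repeat a pose let the fingers close. It gives the time, the measured TCP pose, the force, the opening and the grip force at its end, in the units of the state.
- manip.read_state(): the state, without advancing time (a new reading comes with each control period).
- viewer.camera(name): name is "scene" or "top" or "wrist"; returns a dict with "frame" (480x640x3 uint8, blue, green, red), "z_map" (480x640 float32, mm along the optical axis (not along the pixel's ray), 0 where there is no reading), "fx", "fy", "cx", "cy" (pixels), "D" ([k1, k2, p1, p2, k3] as OpenCV has them; the pictures are not rectified), "origin" and "orientation" of the camera in the world. Camera axes: x right, y down, z forward; pixel columns grow to the right and rows downward; lengths in mm; the calibration is good to about 2 mm. A picture is of the moment at which its call begins.
- manip.sign_off(): hands the job in; it is judged then, once.
The state is a dict: "clock": time; "joints": joint angles; "qd": joint speeds; "effort": joint torques, N m; "eef_pos": TCP position; "eef_rot": TCP orientation; "wrist_force": force on the tool from outside, world axes, zero at the start; "moment": the same for the moment, N m; "finger_gap": finger opening in mm; "finger_force": force on a finger pad.
Only numpy, scipy, OpenCV 4.12 (cv2) and the standard library are available. Lean on these libraries where they do the work, as an engineer would, in place of code of your own. Each camera call takes 0.05 s, during which the arm holds its last target. There are 200 camera calls.

## Working session

There is one attempt and no reset: what is moved stays moved. The work goes in short steps, Python scripts to look and compute and a tool call to move; the robot and the scene stay as the last step left them, time stands still between calls to the robot, and variables do not carry over. Pictures are saved under pics/ and viewed, at most 14 in all, crops included, and the job is handed in when it is done.

Besides the shell and the picture viewer there is one more tool, called after "Call:" as a command line: name --pt "numbers of a row" for each row, then --argument value for the rest. move_arm: Moves the arm, as the interface text tells. Its arguments: {"type":"object","properties":{"moves":{"type":"array"},"jaw":{"type":"number"},"squeeze":{"type":"number"}},"required":["moves"]}

```bash
mkdir -p pics; cat > h.py <<'E'
import numpy as np, cv2
from cell import manip, viewer
from scipy.spatial.transform import Rotation as R
def cam(n):
    c=viewer.camera(n); o=np.array(c['orientation'],float)
    c['R']=o if o.shape==(3,3) else R.from_euler('xyz',o).as_matrix() if o.size==3 else None
    c['K']=np.array([[c['fx'],0,c['cx']],[0,c['fy'],c['cy']],[0,0,1.]]); c['o']=np.array(c['origin'],float); c['D']=np.array(c['D'],float)
    return c
def ray(c,uv):
    p=cv2.undistortPoints(np.array(uv,float).reshape(-1,1,2),c['K'],c['D']).reshape(-1,2)
    return np.c_[p,np.ones(len(p))]@c['R'].T
def onz(c,uv,z):
    d=ray(c,uv); return c['o']+d*((z-c['o'][2])/d[:,2])[:,None]
def dep(c,uv):
    uv=np.array(uv,int).reshape(-1,2); z=c['z_map'][uv[:,1],uv[:,0]]
    return c['o']+ray(c,uv)*z[:,None]
def proj(c,P):
    rv=cv2.Rodrigues(c['R'].T)[0]; return cv2.projectPoints(np.array(P,float).reshape(-1,1,3),rv,-c['R'].T@c['o'],c['K'],c['D'])[0].reshape(-1,2)
def st():
    s=manip.read_state(); print({k:np.round(s[k],3).tolist() for k in('clock','joints','eef_pos','eef_rot','wrist_force','finger_gap','finger_force')})
E
python3 - <<'E'
from h import *
st()
for n in('scene','top','wrist'):
    c=cam(n); print(n,c['o'],c['orientation'],c['fx'],c['D']); cv2.imwrite(f'pics/{n}0.png',c['frame'])
E
```

```text
{'clock': 0.0, 'joints': [-1.319, 0.3, 1.522, -0.0, 1.321, -0.067], 'eef_pos': [172.309, -522.057, 204.901], 'eef_rot': [-3.141, -0.0, 0.319], 'wrist_force': [-0.128, -0.502, 0.309], 'finger_gap': 93.879, 'finger_force': 0.0}
scene [1239.07862805  476.16578385 1243.88290827] [-2.53055746  0.01360844  2.07899558] 622.1427278534973 [-0.08799496  0.          0.          0.          0.        ]
top [ 300.60472057   78.66419265 1160.77940018] [-2.92627560e+00  7.06090614e-04 -1.53123177e+00] 499.86932641437636 [-0.09160474  0.          0.          0.          0.        ]
wrist [ 251.50112165 -495.85491691  384.78339879] [ 2.84903933e+00  5.96252673e-04 -1.25174211e+00] 410.8598280977017 [-0.09648631  0.          0.          0.          0.        ]
```

View pics/top0.png

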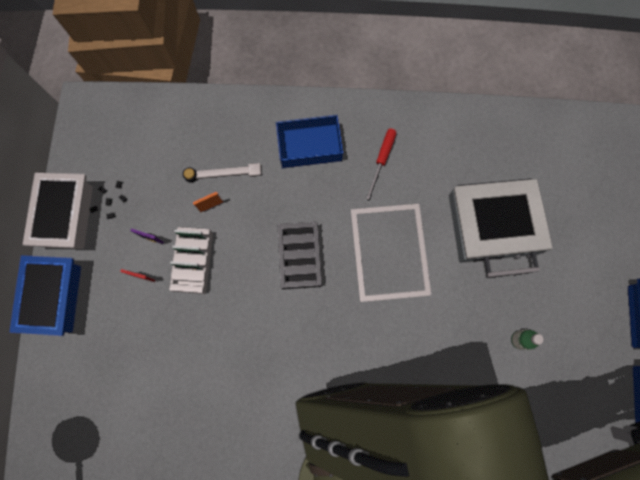

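View pics/scene0.png

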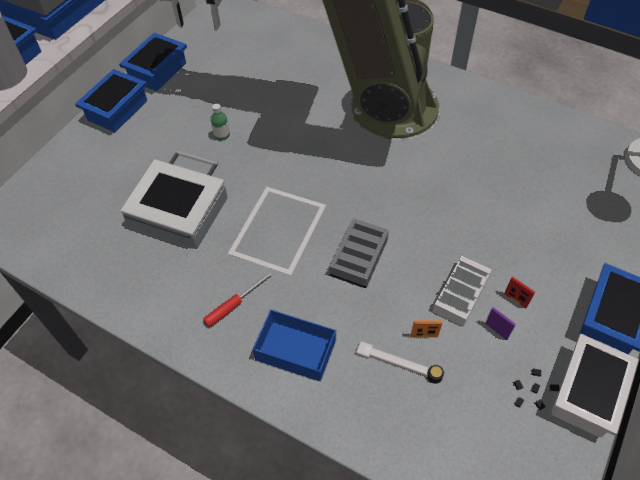

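The top view shows the rack at (190,260), carrier (300,255), tape (391,252), tester (502,222) with handle (512,268), bottle (527,340), driver (383,160), bin (310,140) and rotor arm (222,172). Look-alikes are orange at (208,201), purple at (148,236) and red at (140,275). I'll check the rack in close crops.

```bash
python3 - <<'E'
import cv2,numpy as np
a=cv2.imread('pics/top0.png')[215:305,110:330]; b=cv2.imread('pics/scene0.png')[230:350,380:560]
a=cv2.resize(a,(780,320),interpolation=cv2.INTER_CUBIC);b=cv2.resize(b,(405,270),interpolation=cv2.INTER_CUBIC)
o=np.zeros((592,780,3),np.uint8);o[:320]=a;o[320:590,:405]=b
o=cv2.convertScaleAbs(o,alpha=1.3);cv2.imwrite('pics/crop1.png',o)
E
```

```text
(no output)
```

View pics/crop1.png

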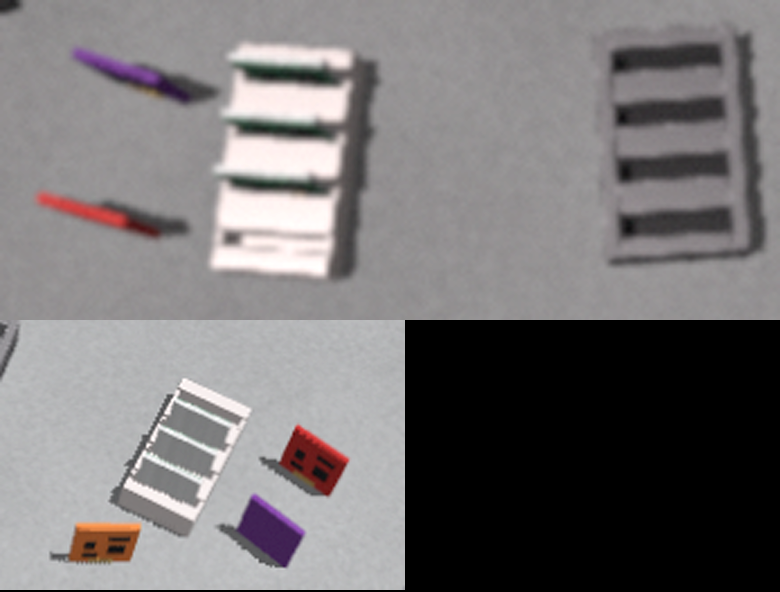

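The crop shows green-edged boards in the upper three slots of the rack: (193,234), (190,250) and (187,266) in the top image. The lowest slot is empty, the orange, purple and red ones are outside the rack, and the carrier is empty. Next I'll measure.

```bash
cat >> h.py <<'E'
def rect(P):
    (cx,cy),(w,h),a=cv2.minAreaRect(P[:,:2].astype(np.float32)); 
    if w<h: w,h,a=h,w,a+90
    a=(a+90)%180-90
    return np.round([cx,cy,w,h,a],1)
def cloud(c,box,lo,hi):
    u0,v0,u1,v1=box; uu,vv=np.meshgrid(range(u0,u1),range(v0,v1)); uv=np.c_[uu.ravel(),vv.ravel()]
    P=dep(c,uv); z=c['z_map'][uv[:,1],uv[:,0]]; m=(z>0)&(P[:,2]>lo)&(P[:,2]<hi); return P[m],uv[m]
E
python3 - <<'E'
from h import *
t=cam('top'); s=cam('scene')
print('bench',cloud(t,(230,300,270,330),-50,50)[0].mean(0), cloud(s,(300,320,320,340),-50,50)[0].mean(0))
for n,c,b in (('carrier t',t,(270,212,333,298)),('carrier s',s,(320,205,400,300))):
    P,_=cloud(c,b,33,47); print(n,len(P),rect(P),np.median(P[:,2]))
for n,c,b in (('rack t',t,(160,220,220,300)),('rack s',s,(425,250,498,330))):
    P,_=cloud(c,b,30,40); print(n,len(P),rect(P),np.median(P[:,2]))
    P,_=cloud(c,b,60,85); print(n,'boards',len(P),rect(P) if len(P)>3 else '',P[:,2].max())
P,_=cloud(t,(440,165,560,285),55,75);print('tester t',rect(P),np.median(P[:,2]))
P,_=cloud(t,(480,255,545,282),45,75);print('handle t',rect(P),np.median(P[:,2]))
P,_=cloud(s,(165,148,222,168),45,80);print('handle s',rect(P),np.median(P[:,2]))
# tape by colour
for n,c,b in (('t',t,(340,195,440,305)),('s',s,(225,180,330,280))):
    f=c['frame'][b[1]:b[3],b[0]:b[2]]; m=(f.min(2)>(150 if n=='t' else 195)).astype(np.uint8)
    cs=cv2.findContours(m,cv2.RETR_EXTERNAL,cv2.CHAIN_APPROX_NONE)[0]; k=max(cs,key=cv2.contourArea).reshape(-1,2)+[b[0],b[1]]
    print('tape',n,rect(onz(c,k,0)))
for n,b in (('bin',(270,110,350,172)),('drv',(362,122,402,202)),('rotor',(178,160,265,186)),('bottle',(505,322,550,352)),('or',(192,188,230,214)),('pur',(128,225,170,248)),('red',(118,264,165,286))):
    P,_=cloud(t,b,6,130); print(n,rect(P),P[:,2].max())
E
```

```text
bench [ 3.63075781e+02  2.53106262e+02 -2.56250137e-01] [732.55166186 140.79882413  15.40376406]
carrier t 1765 [502.7 144.4 149.4  92.1   6. ] 39.54542872451748
carrier s 1662 [502.8 144.4 153.7  93.5   5.7] 40.22659150303946
rack t 1332 [482.3 413.9 147.4 115.4  -1.5] 35.7256223526075
rack t boards 382 [499.4 395.3  81.   61.9  -1.6] 84.2423531680513
rack s 875 [499.4 391.1 192.7 155.3  26.6] 35.7511086480165
rack s boards 705 [529.2 386.6 159.6 130.5 -51.8] 84.52544859859972
tester t [ 581.  -321.9  222.4  203.3    7.6] 70.07231090184587
handle t [ 493.6 -328.3  129.6   47.9  -83.3] 71.57880494782762
handle s [ 486.1 -342.9  133.1   58.3  -60.3] 74.24289977143542
tape t [524.2 -68.5 221.1 164.7   7.3]Traceback (most recent call last):
  File "<stdin>", line 15, in <module>
ValueError: max() iterable argument is empty
```

Call:
move_arm --pt "0.358 -0.079 -0.03 -1.37" --pt "0.358 -0.079 -0.03 -1.37" --pt "0.358 -0.079 -0.03 -1.37" --pt "0.358 -0.079 -0.03 -1.37" --pt "0.358 -0.079 -0.03 -1.37" --pt "0.358 -0.079 -0.03 -1.37" --pt "0.358 -0.079 -0.03 -1.37" --pt "0.358 -0.079 -0.03 -1.37" --pt "0.358 -0.079 -0.03 -1.37" --pt "0.358 -0.079 -0.03 -1.37" --pt "0.358 -0.079 -0.03 -1.37" --pt "0.358 -0.079 -0.03 -1.37" --jaw 0.05

```text
clock: 1.45
eef_pos: [487.2, -335.4, 235.4]
eef_rot: [-3.142, -0.0, 1.685]
wrist_force: [-0.1, 0.1, 0.2]
finger_gap: 50.0
finger_force: 0.0
```

```bash
python3 - <<'E'
from h import *
st(); c=cam('wrist'); cv2.imwrite('pics/w1.png',c['frame']); np.save('w1.npy',c['z_map'])
s=cam('scene'); t=cam('top')
for n,c,b,th in (('t',t,(340,195,440,305),120),('s',s,(225,180,330,280),150)):
    f=c['frame'][b[1]:b[3],b[0]:b[2]]; m=(f.min(2)>th).astype(np.uint8); print(np.percentile(f.min(2),[50,90,99]))
    cs=cv2.findContours(m,cv2.RETR_EXTERNAL,cv2.CHAIN_APPROX_NONE)[0]
    if cs: k=max(cs,key=cv2.contourArea).reshape(-1,2)+[b[0],b[1]]; print('tape',n,rect(onz(c,k,0)))
E
```

```text
{'clock': 1.45, 'joints': [-0.665, 0.373, 1.354, 0.0, 1.414, -0.779], 'eef_pos': [487.189, -335.416, 235.446], 'eef_rot': [-3.142, -0.0, 1.685], 'wrist_force': [-0.072, 0.057, 0.196], 'finger_gap': 50.035, 'finger_force': 0.0}
[116. 163. 179.]
tape t [524.4 -69.6 228.8 174.2   7.3]
[142. 175. 187.]
tape s [522.6 -70.7 225.  169.5   7.3]
```

View pics/w1.png

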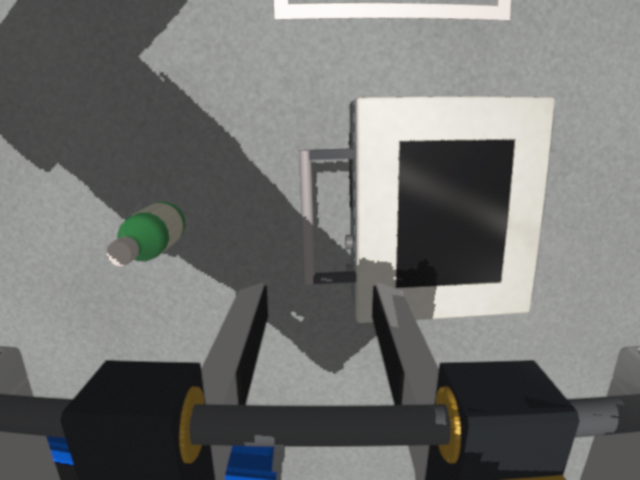

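The wrist view shows the bar from (305,152) to (310,282) and the cover's corners near (357,99), (357,321), (553,98) and (530,311). The bottle is clear to the left.

```bash
python3 - <<'E'
from h import *
c=cam('wrist')
print(dep(c,[[305,165],[308,217],[310,270]]).round(1)); A=onz(c,[[306,152],[310,283]],63); print(A.round(1),np.degrees(np.arctan2(*(A[0]-A[1])[1::-1])))
P,uv=cloud(c,(297,158,318,278),50,72); print('bar',rect(P),np.percentile(P[:,2],[5,50,95]))
P,_=cloud(c,(352,90,565,330),60,80); print('cover',rect(P),np.median(P[:,2]))
B=onz(c,[[357,99],[357,321],[553,98]],64);print(B.round(1))
t=cam('top');P,_=cloud(t,(440,165,560,262),60,80);print('top cover',rect(P),np.median(P[:,2]))
E
```

```text
[[ 469.  -291.    74.8]
 [ 476.2 -334.3   75.5]
 [ 483.2 -382.3   74.6]]
[[ 468.4 -281.3   63. ]
 [ 484.8 -399.5   63. ]] 97.89471448444803
bar [ 475.4 -337.9  101.1   12.4  -80.4] [69.24290894 71.41876227 71.97314107]
cover [ 599.6 -319.6  200.3  173.4  -82. ] 71.65234316458611
[[ 505.3 -233.6   64. ]
 [ 533.6 -432.9   64. ]
 [ 670.1 -209.6   64. ]]
top cover [ 590.7 -320.   203.   198.   -82. ] 70.1195994862203
```

Call:
move_arm --pt "-0.001 -0.013 0.0 -0.025" --pt "-0.001 -0.013 0.04 -0.025" --pt "-0.001 -0.013 0.08 -0.025" --pt "-0.001 -0.013 0.12 -0.025" --pt "-0.001 -0.013 0.15 -0.025" --pt "-0.001 -0.013 0.17 -0.025" --pt "-0.001 -0.013 0.187 -0.025" --pt "-0.001 -0.013 0.187 -0.025" --pt "-0.001 -0.013 0.187 -0.025" --jaw 0.036

```text
clock: 2.6
eef_pos: [474.9, -337.8, 49.0]
eef_rot: [3.141, 0.0, 1.713]
wrist_force: [-0.2, 0.2, 0.2]
finger_gap: 36.0
finger_force: 0.0
```

```bash
python3 - <<'E'
from h import *
st(); c=cam('wrist'); cv2.imwrite('pics/w2.png',c['frame'])
E
```

```text
{'clock': 2.6, 'joints': [-0.681, 0.542, 1.569, -0.0, 1.031, -0.824], 'eef_pos': [474.924, -337.78, 49.014], 'eef_rot': [3.141, 0.0, 1.713], 'wrist_force': [-0.23, 0.185, 0.2], 'finger_gap': 35.978, 'finger_force': 0.0}
```

View pics/w2.png

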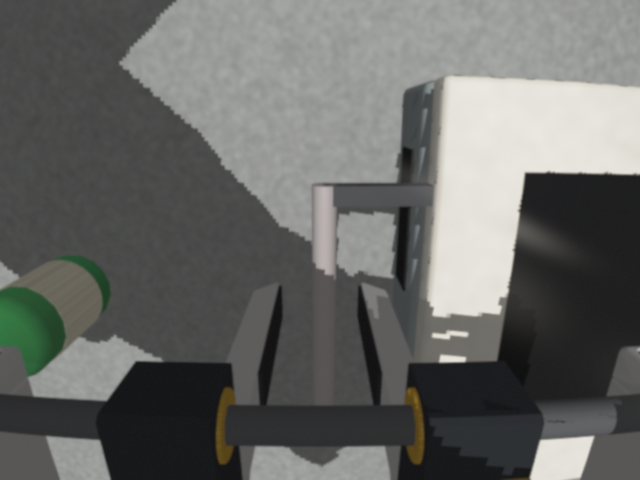

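The bar at (323,300) lies midway between the fingers, so I'll close.

Call:
move_arm --pt "0 0 0 0" --pt "0 0 0 0" --pt "0 0 0 0" --pt "0 0 0 0" --pt "0 0 0 0" --jaw 0.0 --squeeze 50

```text
clock: 3.15
eef_pos: [476.6, -337.5, 49.1]
eef_rot: [3.138, 0.002, 1.714]
wrist_force: [12.4, 1.9, -2.1]
finger_gap: 8.6
finger_force: 50.0
```

```bash
python3 - <<'E'
import numpy as np
p=lambda t:np.array([-212*np.cos(t)+4*np.sin(t),212*np.sin(t)+4*np.cos(t)])
for t in np.linspace(.052,1.06,13)[1:]: print((p(t)-p(.052)).round(0))
E
```

```text
[ 2. 18.]
[ 5. 35.]
[10. 52.]
[17. 69.]
[25. 85.]
[ 34. 100.]
[ 44. 115.]
[ 55. 128.]
[ 68. 141.]
[ 82. 153.]
[ 96. 163.]
[111. 172.]
```

Call:
move_arm --pt "0 0.002 -0.009 0" --pt "0 0.004 -0.018 0" --pt "0 0.005 -0.026 0" --pt "0 0.007 -0.035 0" --pt "0 0.009 -0.044 0" --pt "0 0.012 -0.052 0" --pt "0 0.015 -0.061 0" --pt "0 0.019 -0.069 0" --pt "0 0.023 -0.077 0" --pt "0 0.027 -0.085 0" --pt "0 0.027 -0.085 0"

```text
clock: 4.25
eef_pos: [500.6, -334.1, 135.3]
eef_rot: [-3.139, 0.0, 1.713]
wrist_force: [-14.7, -0.4, 8.0]
finger_gap: 8.9
finger_force: 50.0
```

```bash
cat >> h.py <<'E'
def cover():
    H=np.array([684,-308,55.]); ex=np.array([.990,.139,0])
    for n,b in (('top',(440,120,575,290)),('scene',(110,60,240,240))):
        c=cam(n); u0,v0,u1,v1=b; uu,vv=np.meshgrid(range(u0,u1),range(v0,v1)); uv=np.c_[uu.ravel(),vv.ravel()]
        P=dep(c,uv)-H; ey=np.array([-.139,.99,0]); L=np.c_[P@ex,P@ey,P[:,2]]
        r=np.hypot(L[:,0],L[:,2]); m=(abs(L[:,1])<85)&(r>80)&(r<165)&(L[:,2]>15)&(L[:,0]<60)
        if m.sum()<20: print(n,'few'); continue
        q=np.polyfit(L[m,0],L[m,2],1) if np.ptp(L[m,0])>40 else [0,0]
        print(n,m.sum(),'median angle',np.median(np.arctan2(L[m,2],-L[m,0])),'slope angle',np.arctan(-q[0]))
E
python3 -c "
from h import *
st();cover()"
```

```text
{'clock': 4.25, 'joints': [-0.649, 0.477, 1.444, -0.002, 1.222, -0.791], 'eef_pos': [500.64, -334.062, 135.266], 'eef_rot': [-3.139, 0.0, 1.713], 'wrist_force': [-14.679, -0.423, 8.005], 'finger_gap': 8.885, 'finger_force': 50.006}
top 1627 median angle 0.5625675753142353 slope angle 0.44684163101711816
scene 2286 median angle 0.5727861313462126 slope angle 0.44640188626237937
```

Call:
move_arm --pt "0 0.003 -0.008 0" --pt "0 0.008 -0.016 0" --pt "0 0.013 -0.024 0" --pt "0 0.018 -0.031 0" --pt "0 0.024 -0.038 0" --pt "0 0.03 -0.045 0" --pt "0 0.037 -0.052 0" --pt "0 0.045 -0.06 0" --pt "0 0.055 -0.069 0" --pt "0 0.069 -0.079 0" --pt "0 0.084 -0.088 0" --pt "0 0.084 -0.088 0"

```text
clock: 5.55
eef_pos: [585.8, -322.0, 224.8]
eef_rot: [3.139, 0.003, 1.714]
wrist_force: [-4.7, -1.5, 13.3]
finger_gap: 8.4
finger_force: 50.0
```

```bash
python3 -c "
from h import *
st();cover()"
```

```text
{'clock': 5.55, 'joints': [-0.557, 0.56, 1.11, -0.001, 1.468, -0.7], 'eef_pos': [585.787, -321.973, 224.838], 'eef_rot': [3.139, 0.003, 1.714], 'wrist_force': [-4.697, -1.463, 13.317], 'finger_gap': 8.391, 'finger_force': 50.005}
top 591 median angle 1.1553199074633609 slope angle 1.031982439156218
scene 2239 median angle 1.1520496037185395 slope angle 1.022558083890413
```

Call:
move_arm --pt "0 0 0 0" --pt "0 0 0 0" --pt "0 0 0 0" --pt "0 0 0 0" --pt "0 0 -0.03 0" --pt "0 0 -0.06 0" --pt "0 0 -0.09 0" --pt "0 0 -0.09 0" --jaw 0.026

```text
clock: 6.45
eef_pos: [585.3, -322.0, 316.1]
eef_rot: [3.136, 0.004, 1.714]
wrist_force: [0.1, 0.1, 0.1]
finger_gap: 25.7
finger_force: 0.0
```

```bash
python3 -c "
from h import *
st();cover()"
```

```text
{'clock': 6.45, 'joints': [-0.558, 0.534, 0.945, 0.0, 1.656, -0.701], 'eef_pos': [585.323, -322.02, 316.128], 'eef_rot': [3.136, 0.004, 1.714], 'wrist_force': [0.11, 0.051, 0.051], 'finger_gap': 25.711, 'finger_force': 0.0}
top 771 median angle 1.1494511131995728 slope angle 1.0304633364446374
scene 2245 median angle 1.1518148729192021 slope angle 1.0234550165856984
```

Call:
move_arm --pt "0.722 0.018 0.05 0.171" --pt "0.722 0.018 0.05 0.171" --pt "0.722 0.018 0.05 0.171" --pt "0.722 0.018 0.05 0.171" --pt "0.722 0.018 0.05 0.171" --pt "0.722 0.018 0.05 0.171" --pt "0.722 0.018 0.05 0.171" --pt "0.722 0.018 0.05 0.171" --pt "0.722 0.018 0.05 0.171" --pt "0.722 0.018 0.05 0.171" --pt "0.722 0.018 0.05 0.171" --pt "0.722 0.018 0.05 0.171" --jaw 0.024

```text
clock: 7.75
eef_pos: [513.0, 274.5, 268.4]
eef_rot: [-3.14, 0.001, 1.543]
wrist_force: [0.7, 0.1, 1.3]
finger_gap: 24.1
finger_force: 0.0
```

Call:
move_arm --pt "0.11 -0.016 0.01 0" --pt "0.11 -0.016 0.01 0" --pt "0.11 -0.016 0.01 0" --pt "0.11 -0.016 0.01 0" --pt "0.11 -0.016 0.01 0"

```text
clock: 8.25
eef_pos: [501.4, 382.0, 259.3]
eef_rot: [-3.141, 0.001, 1.542]
wrist_force: [0.3, -0.5, -0.0]
finger_gap: 23.7
finger_force: 0.0
```

```bash
python3 - <<'E'
from h import *
st(); c=cam('wrist'); cv2.imwrite('pics/w3.png',c['frame'])
P,uv=cloud(c,(0,0,640,330),62,90); print(len(P),rect(P),np.percentile(P[:,2],[5,50,95]))
P,uv=cloud(c,(0,0,640,330),31,40); print(len(P),rect(P))
E
```

```text
{'clock': 8.25, 'joints': [0.593, 0.454, 1.187, -0.0, 1.501, 0.622], 'eef_pos': [501.359, 381.97, 259.335], 'eef_rot': [-3.141, 0.001, 1.542], 'wrist_force': [0.256, -0.461, -0.043], 'finger_gap': 23.709, 'finger_force': 0.0}
3606 [510.9 426.1 267.3 143.7 -63.1] [64.93290291 71.38404855 79.359448  ]
8267 [524.5 438.5 230.5 181.2  -6.1]
```

View pics/w3.png

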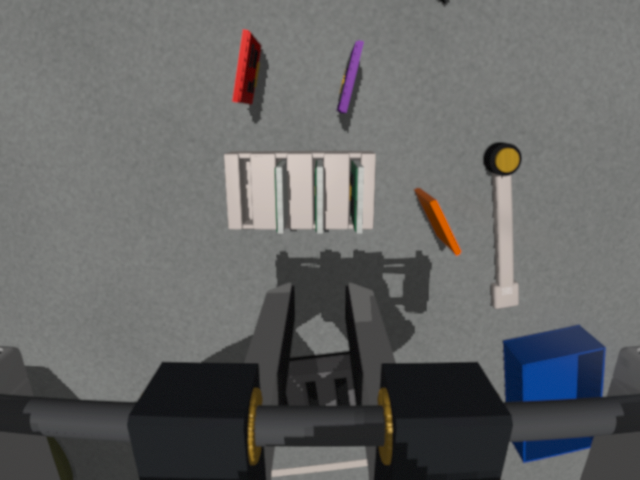

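Pale-green top edges are at (280,200), (320,200) and (359,198). The red (247,65), purple (350,75) and orange (438,220) look-alikes are outside the rack.

```bash
python3 - <<'E'
from h import *
c=cam('wrist')
f=c['frame'].astype(int); b=(225,150,378,235)
hsv=cv2.cvtColor(c['frame'],cv2.COLOR_BGR2HSV)[b[1]:b[3],b[0]:b[2]]
m=((hsv[...,0]>55)&(hsv[...,0]<95)&(hsv[...,1]>22)&(hsv[...,2]>130)).astype(np.uint8)
n,l,s,ce=cv2.connectedComponentsWithStats(m)
for i in range(1,n):
    if s[i,4]<60: continue
    uv=np.argwhere(l==i)[:,::-1]+[b[0],b[1]]; P=onz(c,uv,78); print(s[i],rect(P),'depth z',np.median(dep(c,uv)[:,2]).round(1), (ce[i]+[b[0],b[1]]).round(1))
P,_=cloud(c,b,32,39); print('rack',rect(P))
t=cam('top'); P,uv=cloud(t,(160,220,215,290),70,86)
for i,(lo,hi) in enumerate(((440,482),(482,518),(518,560))):
    q=P[(P[:,0]>lo)&(P[:,0]<hi)]; print('top',len(q),rect(q),np.percentile(q[:,2],[10,90]))
E
```

```text
rack [480.9 395.2 147.8  76.2  -1.4]Traceback (most recent call last):
  File "<stdin>", line 13, in <module>
    return _quantile_unchecked(
        a, q, axis, out, overwrite_input, method, keepdims, weights)
    return _ureduce(a,
                    func=_quantile_ureduce_func,
    ...<5 lines>...
                    overwrite_input=overwrite_input,
                    method=method)
    r = func(a, **kwargs)
    result = _quantile(arr,
                       quantiles=q,
    ...<2 lines>...
                       out=out,
                       weights=wgt)
    slices_having_nans = np.isnan(arr[-1, ...])
                                  ~~~^^^^^^^^^
IndexError: index -1 is out of bounds for axis 0 with size 0
```

```bash
python3 - <<'E'
from h import *
c=cam('wrist')
print(onz(c,[[280,166],[281,232],[319,166],[320,232],[359,165],[359,231]],78).round(1).tolist())
print(dep(c,[[280,190],[320,190],[359,190],[280,220],[320,220],[359,220]]).round(1).tolist())
print(proj(c,[[480.9+54,395.2,78],[498.9,395,78],[462.9,395.5,78]]))
t=cam('top'); P,uv=cloud(t,(160,220,215,290),70,90); print(rect(P))
hist=np.histogram(P[:,0],bins=range(440,560,6)); print(hist[0])
f=c['frame']; print(f[200,270:330].tolist()[::3])
E
```

```text
[[467.4, 425.5, 78.0], [465.0, 365.4, 78.0], [501.6, 424.4, 78.0], [500.7, 364.4, 78.0], [536.7, 424.3, 78.0], [536.4, 364.3, 78.0]]
[[466.4, 404.5, 79.5], [501.9, 403.1, 78.0], [536.6, 402.1, 77.9], [464.8, 376.9, 78.8], [501.1, 376.0, 79.2], [536.6, 374.3, 76.8]]
[[357.1715314  197.72963864]
 [316.95353236 199.08824664]
 [276.77823964 199.75188419]]
[517.4 383.9  43.7  40.7  -1.9]
[ 0  0  0  0  0  0  0  0  0 22 10  0  0  0  0 44 26  0  0]
[[184, 191, 202], [169, 178, 182], [157, 167, 158], [183, 188, 187], [113, 116, 116], [73, 75, 74], [102, 106, 112], [174, 179, 190], [184, 190, 201], [184, 190, 201], [184, 190, 201], [183, 190, 200], [183, 189, 200], [181, 188, 199], [102, 105, 111], [101, 118, 92], [182, 187, 186], [152, 156, 156], [89, 92, 98], [181, 188, 198]]
```

Call:
move_arm --pt "0.013 0.034 0.0 0" --pt "0.013 0.034 0.05 0" --pt "0.013 0.034 0.1 0" --pt "0.013 0.034 0.145 0" --pt "0.013 0.034 0.145 0" --pt "0.013 0.034 0.145 0" --jaw 0.023

```text
clock: 9.1
eef_pos: [536.2, 395.0, 116.6]
eef_rot: [3.141, -0.0, 1.542]
wrist_force: [-0.2, 0.7, 1.1]
finger_gap: 23.3
finger_force: 0.0
```

```bash
python3 - <<'E'
from h import *
st(); c=cam('wrist'); cv2.imwrite('pics/w4.png',c['frame'])
E
```

```text
{'clock': 9.1, 'joints': [0.58, 0.634, 1.248, 0.0, 1.259, 0.608], 'eef_pos': [536.167, 394.961, 116.602], 'eef_rot': [3.141, -0.0, 1.542], 'wrist_force': [-0.235, 0.741, 1.135], 'finger_gap': 23.303, 'finger_force': 0.0}
```

View pics/w4.png

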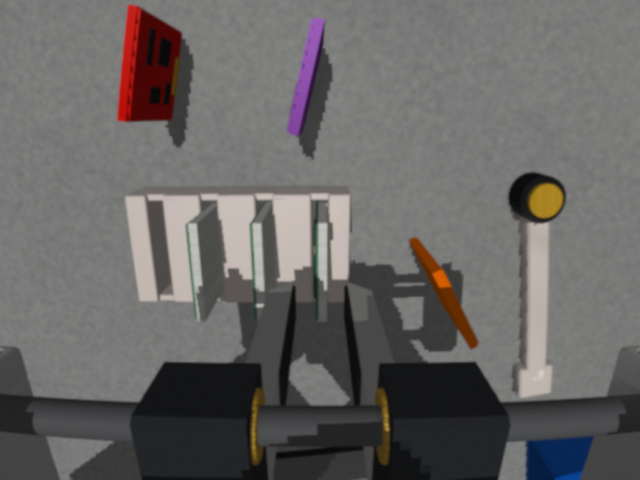

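The edge of the first board at (320,260) is centred between the fingers. Descend and grip.

Call:
move_arm --pt "0 0 0.03 0" --pt "0 0 0.055 0" --pt "0 0 0.072 0" --pt "0 0 0.072 0" --pt "0 0 0.072 0"

```text
clock: 9.65
eef_pos: [536.4, 395.6, 45.0]
eef_rot: [3.14, -0.001, 1.543]
wrist_force: [-0.2, -1.1, 0.9]
finger_gap: 23.2
finger_force: 0.0
```

Call:
move_arm --pt "0 0 0 0" --pt "0 0 0 0" --pt "0 0 0 0" --pt "0 0 0 0" --pt "0 0 0 0" --jaw 0.0 --squeeze 25

```text
clock: 10.15
eef_pos: [536.0, 395.4, 44.2]
eef_rot: [3.14, -0.001, 1.543]
wrist_force: [-1.3, -0.4, 6.8]
finger_gap: 7.7
finger_force: 25.0
```

Call:
move_arm --pt "0 0 -0.02 0" --pt "0 0 -0.04 0" --pt "0 0 -0.07 0" --pt "0 0 -0.11 0" --pt "0 0 -0.15 0" --pt "0 0 -0.16 0" --pt "0 0 -0.16 0"

```text
clock: 10.85
eef_pos: [536.0, 395.4, 204.7]
eef_rot: [3.139, -0.002, 1.543]
wrist_force: [-0.8, -0.2, -1.2]
finger_gap: 7.9
finger_force: 25.0
```

```bash
cat >> h.py <<'E'
def carrier():
    for n,b in (('top',(150,190,420,315)),('scene',(250,180,440,320))):
        c=cam(n); P,uv=cloud(c,b,35,44); f=c['frame'][uv[:,1],uv[:,0]].astype(int)
        m=(f.max(1)<150)&(np.ptp(f,axis=1)<14)&(abs(P[:,0]-510)<110)&(P[:,1]<250); P=P[m]
        print(n,len(P),rect(P) if len(P)>5 else '')
E
python3 -c "
from h import *
st(); carrier()
c=cam('wrist'); cv2.imwrite('pics/w5.png',c['frame'])"
```

```text
{'clock': 10.85, 'joints': [0.581, 0.565, 1.149, -0.0, 1.425, 0.609], 'eef_pos': [535.992, 395.359, 204.728], 'eef_rot': [3.139, -0.002, 1.543], 'wrist_force': [-0.796, -0.21, -1.152], 'finger_gap': 7.901, 'finger_force': 25.0}
top 1695 [502.5 144.4 148.7  92.1   6.1]
scene 1441 [502.1 144.2 153.7  93.4   6.4]
```

View pics/w5.png

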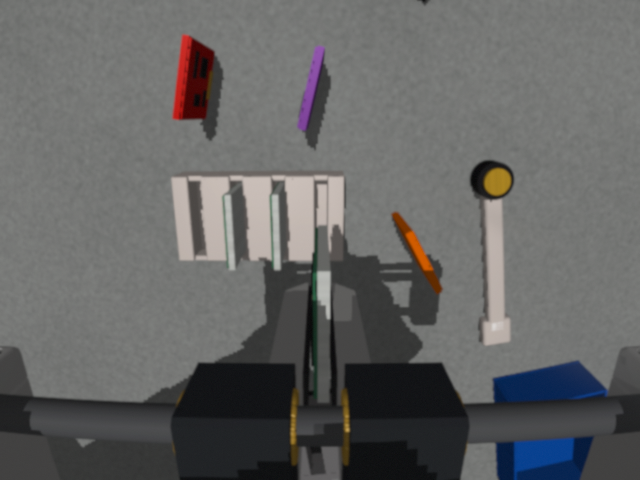

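The first board is held, clear of the rack, and its slot at (320,190) is empty. Next it goes to the carrier's far pocket.

Call:
move_arm --pt "-0.05 0.005 0 -0.03" --pt "-0.1 0.01 0 -0.06" --pt "-0.15 0.016 0 -0.09" --pt "-0.2 0.022 0 -0.12" --pt "-0.245 0.027 0 -0.134" --pt "-0.245 0.027 0.03 -0.134" --pt "-0.245 0.027 0.07 -0.134" --pt "-0.245 0.027 0.105 -0.134" --pt "-0.245 0.027 0.105 -0.134" --pt "-0.245 0.027 0.105 -0.134"

```text
clock: 12.0
eef_pos: [555.5, 149.4, 97.9]
eef_rot: [-3.14, 0.0, 1.677]
wrist_force: [0.2, -0.2, -0.4]
finger_gap: 7.9
finger_force: 25.0
```

```bash
python3 - <<'E'
from h import *
st(); c=cam('wrist'); cv2.imwrite('pics/w6.png',c['frame'])
P,_=cloud(c,(0,0,640,350),35,44);f=0; print(rect(P[(P[:,1]<240)]))
t=cam('top');P,_=cloud(t,(255,200,340,300),35,44); print(rect(P))
E
```

```text
{'clock': 12.0, 'joints': [0.199, 0.464, 1.559, 0.0, 1.121, 0.093], 'eef_pos': [555.51, 149.438, 97.942], 'eef_rot': [-3.14, 0.0, 1.677], 'wrist_force': [0.246, -0.151, -0.429], 'finger_gap': 7.869, 'finger_force': 25.0}
[590.8 145.2 330.6 104.5   2.5]
[0. 0. 0. 0. 0.]
```

View pics/w6.png

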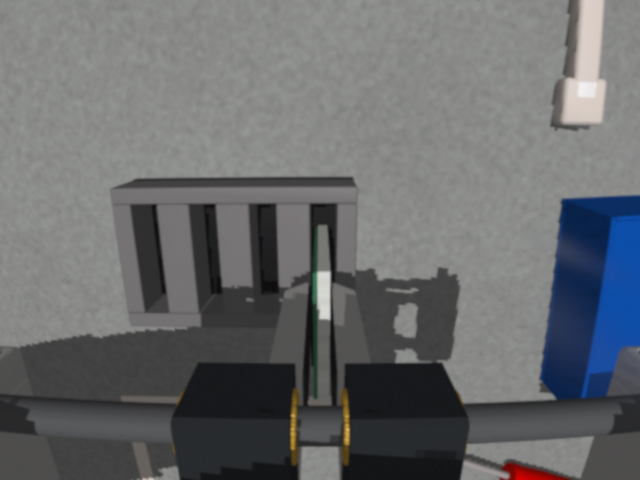

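The board at (322,270) sits over the far-right pocket (311–336 at its rim). Inserting.

Call:
move_arm --pt "0 0 0.01 0" --pt "0 0 0.02 0" --pt "0 0 0.03 0" --pt "0 0 0.04 0" --pt "0 0 0.048 0" --pt "0 0 0.052 0" --pt "0 0 0.053 0" --pt "0 0 0.053 0"

```text
clock: 12.9
eef_pos: [555.8, 149.4, 45.1]
eef_rot: [3.141, -0.0, 1.677]
wrist_force: [0.0, 0.2, 0.2]
finger_gap: 8.1
finger_force: 25.0
```

Call:
move_arm --pt "0 0 0 0" --pt "0 0 0 0" --pt "0 0 0 0" --pt "0 0 -0.02 0" --pt "0 0 -0.06 0" --pt "0 0 -0.11 0" --pt "0 0 -0.16 0" --pt "0 0 -0.16 0" --jaw 0.022

```text
clock: 13.7
eef_pos: [557.9, 149.9, 212.4]
eef_rot: [3.13, -0.001, 1.677]
wrist_force: [-0.0, -0.8, -0.4]
finger_gap: 21.6
finger_force: 0.0
```

```bash
cat >> h.py <<'E'
def boards():
    for n,b in (('top',(150,150,420,315)),('scene',(250,150,470,320))):
        c=cam(n); P,uv=cloud(c,b,60,95); m=(abs(P[:,0]-510)<100)&(P[:,1]<230)&(P[:,1]>50); P=P[m]; print(n,'boards in carrier',len(P),rect(P) if len(P)>5 else '',np.percentile(P[:,2],[5,98]).round(1) if len(P) else '')
E
python3 -c "
from h import *
st(); carrier(); boards()
c=cam('wrist')
print(onz(c,[[0,0]],0))"
```

```text
{'clock': 13.7, 'joints': [0.199, 0.35, 1.439, 0.0, 1.341, 0.093], 'eef_pos': [557.926, 149.917, 212.356], 'eef_rot': [3.13, -0.001, 1.677], 'wrist_force': [-0.02, -0.797, -0.393], 'finger_gap': 21.582, 'finger_force': 0.0}
top 0 
scene 1244 [503.1 144.3 154.6  93.7   6. ]
top boards in carrier 0  
scene boards in carrier 175 [554.9 148.6  60.8  13.  -84.7] [61.1 82.4]
[[239.60082202 316.45139411   0.        ]]
```

Call:
move_arm --pt "0.05 -0.006 0 0.03" --pt "0.1 -0.012 0 0.06" --pt "0.15 -0.018 0 0.09" --pt "0.2 -0.024 0 0.12" --pt "0.25 -0.029 0 0.134" --pt "0.25 -0.029 0.03 0.134" --pt "0.25 -0.029 0.07 0.134" --pt "0.25 -0.029 0.088 0.134" --pt "0.25 -0.029 0.088 0.134" --pt "0.25 -0.029 0.088 0.134"

```text
clock: 14.95
eef_pos: [500.5, 394.9, 117.0]
eef_rot: [-3.141, 0.0, 1.543]
wrist_force: [-1.0, -0.6, 1.0]
finger_gap: 22.2
finger_force: 0.0
```

```bash
python3 - <<'E'
from h import *
st(); c=cam('wrist'); P,uv=cloud(c,(200,150,360,340),72,84); 
for lo,hi in((450,482),(484,518)):
    q=P[(P[:,0]>lo)&(P[:,0]<hi)&(P[:,1]>380)]; print(len(q),rect(q))
E
```

```text
{'clock': 14.95, 'joints': [0.611, 0.572, 1.345, 0.0, 1.225, 0.639], 'eef_pos': [500.459, 394.921, 116.994], 'eef_rot': [-3.141, 0.0, 1.543], 'wrist_force': [-0.969, -0.629, 0.98], 'finger_gap': 22.18, 'finger_force': 0.0}
1026 [463.9 403.   45.8   7.2  88.3]
917 [499.6 402.4  44.9   6.4  88.4]
```

Call:
move_arm --pt "0 0 0.03 0" --pt "0 0 0.055 0" --pt "0 0 0.073 0" --pt "0 0 0.073 0" --pt "0 0 0.073 0"

```text
clock: 15.5
eef_pos: [501.0, 395.3, 45.6]
eef_rot: [3.14, -0.001, 1.543]
wrist_force: [0.4, -0.3, -0.7]
finger_gap: 22.1
finger_force: 0.0
```

Call:
move_arm --pt "0 0 0 0" --pt "0 0 0 0" --pt "0 0 0 0" --pt "0 0 0 0" --jaw 0.0

```text
clock: 15.9
eef_pos: [501.0, 395.3, 45.4]
eef_rot: [3.14, -0.001, 1.543]
wrist_force: [-0.2, -1.1, 5.6]
finger_gap: 7.9
finger_force: 25.0
```

Call:
move_arm --pt "0 0 -0.02 0" --pt "0 0 -0.04 0" --pt "0 0 -0.07 0" --pt "0 0 -0.11 0" --pt "0 0 -0.15 0" --pt "0 0 -0.16 0" --pt "0 0 -0.16 0"

```text
clock: 16.6
eef_pos: [500.8, 395.2, 205.7]
eef_rot: [3.139, -0.002, 1.543]
wrist_force: [-0.0, -0.4, -0.6]
finger_gap: 7.9
finger_force: 25.0
```

```bash
python3 -c "
from h import *
st(); carrier(); boards()"
```

```text
{'clock': 16.6, 'joints': [0.611, 0.497, 1.247, 0.0, 1.394, 0.639], 'eef_pos': [500.797, 395.242, 205.742], 'eef_rot': [3.139, -0.002, 1.543], 'wrist_force': [-0.036, -0.398, -0.584], 'finger_gap': 7.922, 'finger_force': 25.0}
top 1641 [502.8 144.5 149.   92.1   6.1]
scene 1280 [501.4 144.  153.8  93.3   6.2]
top boards in carrier 126 [555.  148.8  58.4   9.7 -83.8] [62.6 80.9]
scene boards in carrier 180 [556.2 148.7  60.6  11.4 -82.9] [61.1 83.1]
```

Call:
move_arm --pt "-0.05 -0.009 0 -0.03" --pt "-0.1 -0.018 0 -0.06" --pt "-0.15 -0.027 0 -0.09" --pt "-0.2 -0.036 0 -0.12" --pt "-0.25 -0.045 0 -0.134" --pt "-0.258 -0.045 0.03 -0.134" --pt "-0.258 -0.045 0.07 -0.134" --pt "-0.258 -0.045 0.105 -0.134" --pt "-0.258 -0.045 0.105 -0.134" --pt "-0.258 -0.045 0.105 -0.134"

```text
clock: 17.8
eef_pos: [448.1, 138.4, 99.2]
eef_rot: [-3.14, 0.0, 1.677]
wrist_force: [0.7, 0.3, -0.2]
finger_gap: 7.8
finger_force: 25.0
```

```bash
python3 - <<'E'
from h import *
st(); c=cam('scene'); P,uv=cloud(c,(250,150,470,320),35,44);P=P[(P[:,1]<230)&(abs(P[:,0]-505)<90)]; print(rect(P))
E
```

```text
{'clock': 17.8, 'joints': [0.221, 0.246, 1.858, 0.0, 1.039, 0.115], 'eef_pos': [448.134, 138.358, 99.245], 'eef_rot': [-3.14, 0.0, 1.677], 'wrist_force': [0.739, 0.339, -0.237], 'finger_gap': 7.751, 'finger_force': 25.0}
[501.9 144.4 152.1  93.2   6.5]
```

Call:
move_arm --pt "0 0 0.01 0" --pt "0 0 0.02 0" --pt "0 0 0.03 0" --pt "0 0 0.04 0" --pt "0 0 0.048 0" --pt "0 0 0.052 0" --pt "0 0 0.053 0" --pt "0 0 0.053 0"

```text
clock: 18.65
eef_pos: [448.3, 138.3, 46.0]
eef_rot: [3.142, -0.0, 1.677]
wrist_force: [0.1, -0.0, -0.6]
finger_gap: 7.5
finger_force: 25.0
```

Call:
move_arm --pt "0 0 0 0" --pt "0 0 0 0" --pt "0 0 0 0" --pt "0 0 -0.02 0" --pt "0 0 -0.06 0" --pt "0 0 -0.11 0" --pt "0 0 -0.16 0" --pt "0 0 -0.16 0" --pt "0 0 -0.16 0" --jaw 0.022

```text
clock: 19.55
eef_pos: [448.4, 138.4, 206.5]
eef_rot: [3.14, -0.0, 1.677]
wrist_force: [0.0, -0.6, -0.3]
finger_gap: 22.0
finger_force: 0.0
```

Call:
move_arm --pt "0.05 0.009 0 0.03" --pt "0.1 0.018 0 0.06" --pt "0.15 0.026 0 0.09" --pt "0.2 0.035 0 0.12" --pt "0.25 0.043 0 0.134" --pt "0.2535 0.0435 0.03 0.134" --pt "0.2535 0.0435 0.07 0.134" --pt "0.2535 0.0435 0.09 0.134" --pt "0.2535 0.0435 0.09 0.134" --pt "0.2535 0.0435 0.09 0.134"

```text
clock: 20.55
eef_pos: [464.5, 394.8, 115.6]
eef_rot: [-3.141, 0.001, 1.543]
wrist_force: [-0.0, 0.2, 1.1]
finger_gap: 21.9
finger_force: 0.0
```

```bash
python3 - <<'E'
from h import *
st(); c=cam('wrist'); P,uv=cloud(c,(200,150,460,340),72,84); q=P[(P[:,1]>380)&(abs(P[:,0]-464)<20)]; print(len(q),rect(q)); boards()
E
```

```text
{'clock': 20.55, 'joints': [0.644, 0.514, 1.437, 0.0, 1.191, 0.672], 'eef_pos': [464.536, 394.84, 115.587], 'eef_rot': [-3.141, 0.001, 1.543], 'wrist_force': [-0.007, 0.181, 1.137], 'finger_gap': 21.851, 'finger_force': 0.0}
926 [463.6 403.1  45.9   6.3  88.6]
top boards in carrier 246 [501.8 143.6 117.3  59.1   5.9] [62.7 80.9]
scene boards in carrier 353 [501.7 144.3 122.7  60.9   5.9] [61.3 83. ]
```

Call:
move_arm --pt "0 0 0.03 0" --pt "0 0 0.055 0" --pt "0 0 0.071 0" --pt "0 0 0.071 0" --pt "0 0 0.071 0"

```text
clock: 21.2
eef_pos: [465.1, 395.4, 46.1]
eef_rot: [3.141, -0.001, 1.543]
wrist_force: [0.0, -0.2, 0.4]
finger_gap: 22.1
finger_force: 0.0
```

Call:
move_arm --pt "0 0 0 0" --pt "0 0 0 0" --pt "0 0 0 0" --pt "0 0 0 0" --jaw 0.0

```text
clock: 21.6
eef_pos: [465.1, 395.3, 46.1]
eef_rot: [3.14, -0.001, 1.543]
wrist_force: [-1.0, -0.1, 6.6]
finger_gap: 7.9
finger_force: 25.0
```

Call:
move_arm --pt "0 0 -0.02 0" --pt "0 0 -0.04 0" --pt "0 0 -0.07 0" --pt "0 0 -0.11 0" --pt "0 0 -0.15 0" --pt "0 0 -0.16 0" --pt "0 0 -0.16 0"

```text
clock: 22.3
eef_pos: [465.0, 395.3, 206.6]
eef_rot: [3.139, -0.002, 1.543]
wrist_force: [-0.2, -0.9, -1.4]
finger_gap: 7.8
finger_force: 25.0
```

```bash
python3 -c "
from h import *
st(); carrier(); boards()"
```

```text
{'clock': 22.3, 'joints': [0.645, 0.433, 1.338, -0.0, 1.368, 0.673], 'eef_pos': [465.022, 395.281, 206.559], 'eef_rot': [3.139, -0.002, 1.543], 'wrist_force': [-0.156, -0.869, -1.392], 'finger_gap': 7.796, 'finger_force': 25.0}
top 1609 [502.5 144.5 148.6  92.3   6.1]
scene 1218 [502.  144.4 152.1  93.6   6.3]
top boards in carrier 249 [501.2 143.3 116.7  59.    5.7] [62.6 81. ]
scene boards in carrier 347 [501.9 144.3 119.9  60.5   5.6] [61.4 82.9]
```

Call:
move_arm --pt "-0.05 0.005 0 -0.03" --pt "-0.1 0.01 0 -0.06" --pt "-0.15 0.016 0 -0.09" --pt "-0.2 0.022 0 -0.12" --pt "-0.25 0.027 0 -0.134" --pt "-0.252 0.027 0.03 -0.134" --pt "-0.252 0.027 0.07 -0.134" --pt "-0.252 0.027 0.106 -0.134" --pt "-0.252 0.027 0.106 -0.134" --pt "-0.252 0.027 0.106 -0.134"

```text
clock: 23.5
eef_pos: [484.5, 142.4, 99.2]
eef_rot: [-3.14, 0.0, 1.677]
wrist_force: [0.2, -0.7, 0.3]
finger_gap: 8.0
finger_force: 25.0
```

```bash
python3 - <<'E'
from h import *
st(); c=cam('scene'); P,uv=cloud(c,(250,150,470,320),35,44);P=P[(P[:,1]<230)&(abs(P[:,0]-505)<90)]; print(rect(P))
E
```

```text
{'clock': 23.5, 'joints': [0.213, 0.32, 1.761, 0.0, 1.062, 0.107], 'eef_pos': [484.505, 142.369, 99.211], 'eef_rot': [-3.14, 0.0, 1.677], 'wrist_force': [0.222, -0.683, 0.256], 'finger_gap': 8.011, 'finger_force': 25.0}
[502.8 144.6 152.   93.3   5.7]
```

Call:
move_arm --pt "0 0 0.01 0" --pt "0 0 0.02 0" --pt "0 0 0.03 0" --pt "0 0 0.04 0" --pt "0 0 0.048 0" --pt "0 0 0.052 0" --pt "0 0 0.053 0" --pt "0 0 0.053 0"

```text
clock: 24.35
eef_pos: [484.7, 142.3, 46.0]
eef_rot: [3.141, -0.0, 1.677]
wrist_force: [-0.4, -0.2, -0.4]
finger_gap: 7.9
finger_force: 25.0
```

Call:
move_arm --pt "0 0 0 0" --pt "0 0 0 0" --pt "0 0 0 0" --pt "0 0 -0.02 0" --pt "0 0 -0.06 0" --pt "0 0 -0.11 0" --pt "0 0 -0.16 0" --pt "0 0 -0.16 0" --pt "0 0 -0.16 0" --jaw 0.022

```text
clock: 25.25
eef_pos: [484.8, 142.4, 206.6]
eef_rot: [3.14, -0.0, 1.677]
wrist_force: [0.7, -0.5, -1.4]
finger_gap: 21.9
finger_force: 0.0
```

```bash
python3 -c "
from h import *
st(); c=cam('wrist'); cv2.imwrite('pics/w7.png',c['frame']); boards(); cover()
P,uv=cloud(cam('scene'),(425,240,498,330),50,90); print('left in rack',len(P[(abs(P[:,0]-480)<70)&(abs(P[:,1]-395)<30)]))"
```

```text
{'clock': 25.25, 'joints': [0.213, 0.198, 1.645, -0.0, 1.296, 0.107], 'eef_pos': [484.817, 142.394, 206.624], 'eef_rot': [3.14, -0.0, 1.677], 'wrist_force': [0.705, -0.489, -1.416], 'finger_gap': 21.915, 'finger_force': 0.0}
top boards in carrier 0  
scene boards in carrier 527 [501.9 144.8 120.5  61.6   5.3] [61.5 82.5]
top 806 median angle 1.1477508594191554 slope angle 1.030905450502493
scene 2234 median angle 1.152064829191765 slope angle 1.0244527340658467
left in rack 0
```

View pics/w7.png

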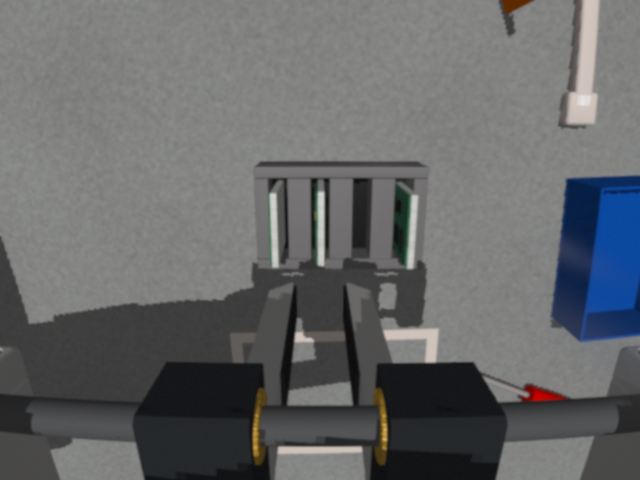

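Three boards sit in pockets at (275,225), (320,222) and (405,228), and the tape lies straight ahead of the carrier. I'll go behind the carrier and push.

Call:
move_arm --pt "0.035 0.009 0 0" --pt "0.07 0.018 0 0" --pt "0.07 0.018 0 0" --pt "0.07 0.018 0.04 0" --pt "0.07 0.018 0.08 0" --pt "0.07 0.018 0.12 0" --pt "0.07 0.018 0.155 0" --pt "0.07 0.018 0.18 0" --pt "0.07 0.018 0.192 0" --pt "0.07 0.018 0.192 0" --pt "0.07 0.018 0.192 0" --jaw 0.08

```text
clock: 26.65
eef_pos: [495.6, 213.9, 15.0]
eef_rot: [3.14, -0.0, 1.677]
wrist_force: [1.0, 0.1, 0.6]
finger_gap: 79.9
finger_force: 0.0
```

```bash
python3 -c "
from h import *
st(); carrier()
c=cam('scene'); P,uv=cloud(c,(250,150,470,320),35,44);P=P[(P[:,1]<195)&(abs(P[:,0]-505)<90)]; print(rect(P))"
```

```text
{'clock': 26.65, 'joints': [0.34, 0.513, 1.713, -0.0, 0.914, 0.234], 'eef_pos': [495.627, 213.89, 14.982], 'eef_rot': [3.14, -0.0, 1.677], 'wrist_force': [1.045, 0.075, 0.64], 'finger_gap': 79.882, 'finger_force': 0.0}
top 977 [503.7 134.1 148.5  71.4   6.2]
scene 806 [500.5 161.2 152.8 127.6   6.5]
[503.  144.1 151.4  92.9   6.3]
```

Call:
move_arm --pt "-0.007 0 0 0" --pt "-0.013 0 0 0" --pt "-0.018 0 0 0" --pt "-0.025 0 0 0" --pt "-0.033 0 0 0" --pt "-0.042 0 0 0" --pt "-0.051 0 0 0" --pt "-0.06 0 0 0" --pt "-0.069 0 0 0" --pt "-0.078 0 0 0" --pt "-0.085 0 0 0" --pt "-0.09 0 0 0"

```text
clock: 28.0
eef_pos: [504.8, 124.1, 14.4]
eef_rot: [3.141, -0.001, 1.676]
wrist_force: [-0.5, 6.1, 2.8]
finger_gap: 80.1
finger_force: 2.9
```

Call:
move_arm --pt "-0.006 0 0 0" --pt "-0.014 0 0 0" --pt "-0.023 0 0 0" --pt "-0.033 0 0 0" --pt "-0.043 0 0 0" --pt "-0.053 0 0 0" --pt "-0.063 0 0 0" --pt "-0.073 0 0 0" --pt "-0.083 0 0 0" --pt "-0.091 0 0 0" --pt "-0.097 0 0 0" --pt "-0.1 0 0 0"

```text
clock: 29.2
eef_pos: [515.3, 24.7, 14.4]
eef_rot: [3.141, -0.001, 1.676]
wrist_force: [-0.5, 7.1, 3.5]
finger_gap: 80.1
finger_force: 3.3
```

```bash
cat >> h.py <<'E'
def car2():
    for n,b in (('scene',(200,150,470,320)),('top',(270,190,450,310))):
        c=cam(n)
        for lo,hi in((35,44),(60,95)):
            P,uv=cloud(c,b,lo,hi); T=manip.read_state()['eef_pos']; P=P[(P[:,1]<T[1]-3)&(P[:,1]>T[1]-130)&(abs(P[:,0]-515)<95)]; print(n,len(P),rect(P) if len(P)>5 else '',np.percentile(P[:,2],98) if len(P) else '')
E
python3 -c "
from h import *
st(); car2()"
```

```text
{'clock': 29.2, 'joints': [-0.024, 0.472, 1.781, 0.001, 0.888, -0.13], 'eef_pos': [515.34, 24.661, 14.383], 'eef_rot': [3.141, -0.001, 1.676], 'wrist_force': [-0.538, 7.12, 3.537], 'finger_gap': 80.115, 'finger_force': 3.311}
scene 533 [522.2 -29.5 150.7  94.3   4.5] 43.6944739096576
scene 344 [524.8 -28.3 115.9  86.   -6.2] 83.09288615166193
top 31 [510.  -76.   85.4   3.3   6.3] 43.271006158507454
top 0
```

Call:
move_arm --pt "-0.005 0 0 0" --pt "-0.011 0 0 0" --pt "-0.018 0 0 0" --pt "-0.025 0 0 0" --pt "-0.031 0 0 0" --pt "-0.036 0 0 0" --pt "-0.039 0 0 0" --pt "-0.04 0 0 0" --pt "-0.04 0 0 0"

```text
clock: 30.2
eef_pos: [519.4, -14.8, 14.2]
eef_rot: [3.141, -0.0, 1.677]
wrist_force: [-1.0, 3.9, 2.7]
finger_gap: 80.2
finger_force: 1.7
```

Call:
move_arm --pt "0.01 0 0 0" --pt "0.03 0 0 0" --pt "0.05 0 -0.02 0" --pt "0.05 0 -0.06 0" --pt "0.05 0 -0.11 0" --pt "0.09 0 -0.16 0" --pt "0.14 0 -0.21 0" --pt "0.19 0 -0.25 0" --pt "0.24 0 -0.25 0" --pt "0.28 0 -0.25 0" --pt "0.28 0 -0.25 0"

```text
clock: 31.3
eef_pos: [488.8, 266.7, 264.8]
eef_rot: [3.141, -0.0, 1.678]
wrist_force: [-0.1, -1.5, -0.3]
finger_gap: 80.5
finger_force: 0.0
```

```bash
python3 -c "
from h import *
st()
for n,b in (('scene',(200,150,370,300)),('top',(330,190,450,310))):
    c=cam(n); cv2.imwrite('pics/%s_end.png'%n,c['frame'])
    for lo,hi in((35,44),(60,95)):
        P,uv=cloud(c,b,lo,hi); P=P[(abs(P[:,1]+70)<75)&(abs(P[:,0]-523)<100)]; print(n,len(P),rect(P) if len(P)>5 else '')
cover()
a=cv2.imread('pics/scene_end.png')[90:400,90:490]; cv2.imwrite('pics/end.png',cv2.resize(a,None,fx=1.9,fy=1.9))"
```

```text
{'clock': 31.3, 'joints': [0.434, 0.277, 1.413, -0.0, 1.451, 0.326], 'eef_pos': [488.764, 266.697, 264.825], 'eef_rot': [3.141, -0.0, 1.678], 'wrist_force': [-0.143, -1.468, -0.283], 'finger_gap': 80.452, 'finger_force': 0.0}
scene 948 [525.9 -68.9 152.9  95.2   6.4]
scene 482 [525.7 -67.7 122.7  62.8   3.8]
top 1647 [525.  -69.2 149.   93.2   6.1]
top 371 [523.9 -68.9 116.9  61.2   5.2]
top 814 median angle 1.1484613904034164 slope angle 1.0305539666956591
scene 2237 median angle 1.150998858766139 slope angle 1.0268328747223785
```

View pics/end.png

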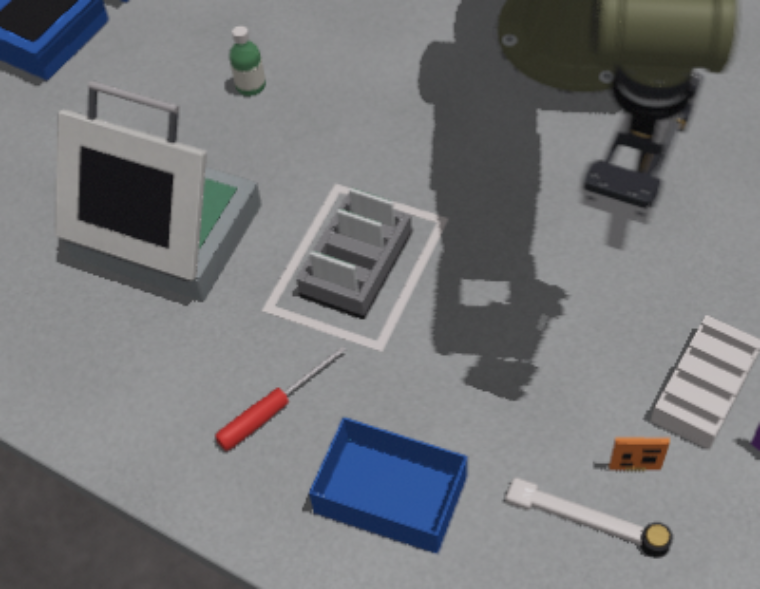

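The loaded carrier sits at (355,250) in this crop, squarely inside the tape. The cover stands at about 60° and the bystanders are undisturbed.

```bash
python3 -c "
from cell import manip
print(manip.sign_off())"
```

```text
the job is handed in; nothing more can be done
None
```

I handed the job in with the cover at about 59–60°, all three boards that were present fully down in carrier pockets, and the carrier about 2 mm from the outline's centre and turned about 1° from it; the sign-off returned no verdict.

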